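# Unbar a valve test box and swing its hood over centre

### The job

The pressure test is over, so open the test box for the fitter: lift the red locking bar level out of both brackets and lay it on the bench well clear of the box. Then swing the hood up past its over-centre springs until it stands fully open against its stop by itself. Do not drop the bar or let the hood fall shut, and leave the tools and things lying about where they are.

Things in the scene. Friction and masses are not known exactly. Their poses are not given: they have to be found in the camera images.
- rig: green steel test box, fixed to the bench: base plate 315 x 300 mm, origin under its middle, x from front to back, y to its left, z up. A grey hood, 222 mm wide, 165 mm high, covers the tray with the brass valve. At the front edge stand two dark open-topped U brackets (256 mm apart) with prongs to 86 mm height. A gauge stands at the left side (y +158 mm, up to 141 mm high).
- hood (a joint): hood angle, rad: 0 shut, 1.75 open against the stop; its front edge swings up and back about the rig's +y axis. Takes 13 to 17 N up at the handle at first, less later. Springs and weight pull it shut; a stiff hinge just lets it hang from about 0.7 to 1.1; let go lower, it falls shut; beyond 1.15 to 1.4 (by its hidden weight) the springs throw it open. Barred, it cannot open.
- bar: red box-section bar, 20 mm thick, 40 mm high, 300 mm long, 0.42 kg, lying in both brackets across the front of the hood; origin under its middle, y along it, z up. Its underside is 28 mm above the bench and must rise 58 mm to leave the brackets. A steel strap handle stands on its middle. Bench to the right of the box, x 0.48 to 0.60, y -0.36 to -0.03 (world), is free to lay it on.
- bar_grip (a point): grip point of the bar's strap handle, an upside-down U 46 mm wide along the bar (y), 16 mm thick, its top 20 mm above this point; the bar proper has its top 36 mm below it. Pinch it across the 46 mm: the hood's lip and front lie only 13 to 38 mm behind the bar's middle.
- hood_handle (a point): middle of the black round handle on top of the hood: 12 mm thick, along the rig's y, 92 mm free between its posts, axis 30 mm above the hood's top. It lies 115 mm behind the hood's front, which rises in front of the hand as the hood opens: a big upright hand meets it at about 0.8 to 1.0 rad. Moves with the hood.
- hood_lip (a point): middle of the front edge of the lip, turned out 25 mm along the bottom of the hood's front, 216 mm wide, edge 8 mm thick; 44 mm above the bench and 3 mm behind the bar when shut. With the hood half open its underside faces the front, so that shut fingers pointing down can push it up and back (2 to 4 N). Moves with the hood.
- hood_hinge (a point): middle of the hood's hinge line, along the rig's y, 140 mm above the bench; 200 mm behind the hood's front face, 225 mm behind the lip's edge and 85 mm behind the handle. Does not move with the hood.
- caliper: steel vernier caliper, 212 mm, lying at the left; leave alone. Origin under its middle.
- chisel: dark cold chisel, 165 mm, lying right of the box; leave alone. Origin under its middle.
- nut: rusty hexagon nut, 30 mm, lying right of the box; leave alone. Origin under its middle.
- paste_pot: cream screw-lid pot, 56 mm wide, 48 mm high, at the far right; leave alone. Origin under its middle.
- glue: small white nozzle bottle, 39 mm wide, 100 mm high, right of the box towards the back; leave alone. Origin under its middle.
- screwdriver: red screwdriver, 197 mm, lying at the right near the front edge; leave alone. Origin under its middle.

How it is judged (in metres and radians):
On the way, in this order (a step that is already met when the one before it is completed fails the run):
1. the locking bar lies on the bench, let go, clear of the box (height (world z) of bar below 0.02 m and horizontal distance between bar and rig above 0.25 m and linear speed of bar below 0.03 m/s and contact force between the fingers and bar below 0.3 N), for 0.3 s.
2. the hood is open against its stop (value of joint hood above 1.68 rad), for 0.2 s.
At the end, for the whole second after the job is handed in: The hood stands open by itself, within 0.07 rad of its stop (joint above 1.68) and at rest; the bar lies at rest on the bench (its origin below 20 mm), its middle more than 250 mm from the middle of the box (value of joint hood above 1.68 rad and velocity of joint hood between -0.1 and 0.1 rad/s and height (world z) of bar below 0.02 m and horizontal distance between bar and rig above 0.25 m and linear speed of bar below 0.03 m/s); the robot touches nothing.
It fails at once if the bar is dropped (faster than 1.2 m/s) (linear speed of bar above 1.2 m/s).
It fails at once if the bar is tipped more than 20 degrees out of level (angle between bar's own y axis and vertical below 1.22 rad or angle between bar's own y axis and vertical above 1.92 rad).
It fails at once if the hood falls shut (closing faster than 1.5 rad/s) (velocity of joint hood below -1.5 rad/s).
It fails at once if something lying about is moved more than 30 mm (distance of any of caliper, chisel, nut, paste_pot, glue, screwdriver from where it was at the start of the episode above 0.03 m).
It also fails if it takes over 72 s, if anything falls off the work surface, if the arm or the gripper's body presses on something with over 40 N, if the wrist force passes 120 N, or if a joint passes its speed limit or range.

### The arm

A 6-joint arm with a two-finger parallel gripper is mounted at the origin on a cart in front of the work surface, level with it; the furniture and walls round the work are solid. World frame = base frame: x ahead of the robot, y to its left, z up, the work surface at z = 0. Lengths are in m, angles in degrees, forces in N, time in s.
With the tool pointing down it reaches from about 0.2 to 0.875 m from the base axis. Payload 3.4 kg.
Tool frame: the origin (TCP) lies on the centre line of the jaws, within the pads' length; the fingertips stand 22 mm ahead of it and the grasp point (between the pads) lies 3 mm ahead of it; z points along the fingers, y is the line along which they close (so a half turn about z gives the same grasp; the last joint's range is limited). The gripper opens to 94 mm and grips with 3 to 60 N. Pads are 16 mm wide; open, the fingers measure 119 mm over their backs; the gripper's body (75 mm by 177 mm) begins 78 mm behind the grasp point.
Start: joints at [66.062, 15.808, 86.224, -0, 77.962, -6.933], TCP at [0.168, 0.55, 0.205] pointing down, gripper open.
Joint ranges: [-165.64, 165.64], [-43.16, 119.46], [12.63, 154.43], [-67.54, 247.53], [6.08, 155.33], [-154.97, 154.97]. Speed limits (degrees/s): [147.25, 147.25, 180, 180, 180, 180].

### API

Orientations are given as a 3x3 rotation matrix whose columns are the frame's x, y, z axes.
In Python, from workcell import telemetry, imaging, robot gives the robot as it stands.
- The arm moves only by the tool servo_tool, never from a script. Its argument "moves" is a list of rows, each an object with "rotation": the turn, a rotation vector about the world's x, y, z in degrees, a list of three; "slide": the shift along the world's x, y, z in units of 40 mm (1.0 is 40 mm), a list of three; "gripper": the opening, from 0 (shut) to 1 (fully open). In form: [{"rotation": [ax, ay, az], "slide": [dx, dy, dz], "gripper": gripper}, ...]. A call has 1 to 8 rows; each row shifts and turns the commanded pose from where the row before left it; what a row does not reach is not made up. A row lasts 1/10 s, in which the tool goes at most 50 mm and 8.59 degrees, less where a joint would pass 70% of its speed; a pose out of reach is approached as far as the arm can. A call is refused whole if a number of a shift passes 1 or a number of a turn 8.59, either way. A call with a gripper value outside its range is refused whole. The fingers move at their own pace and stop on an object; the grip force is fixed at half the most. Time passes only in rows, so rows that do not move let the fingers close. It gives the time, the measured TCP pose, the force, the opening and the grip force at its end, in the units of the state.
- telemetry.observe(): the state, without advancing time (a new reading comes with each control period).
- imaging.camera(name): name is "side" or "top" or "wrist"; returns a dict with "frame" (384x512x3 uint8, red, green, blue), "z_map" (384x512 float32, m along the optical axis (not along the pixel's ray), 0 where there is no reading), "mtx" (3x3 intrinsics, pixels), "dist_coeffs" ([k1, k2, p1, p2, k3] as OpenCV has them; the pictures are not rectified), "origin" and "rotation" of the camera in the world; the wrist camera has in their place "T_tool_cam" (4x4, takes a point from camera to tool coordinates, whose origin is the TCP and whose axes are the flange's). Camera axes: x right, y down, z forward; pixel columns grow to the right and rows downward; lengths in m; the calibration is good to about 2 mm. A picture is of the moment at which its call begins: read the wrist's pose just before it.
- robot.sign_off(): hands the job in; it is judged then, once.
The state is a dict: "time_s": time; "joints": joint angles; "joint_velocities": joint speeds; "effort": joint torques, N m; "ee_pos": TCP position; "orientation": TCP orientation; "wrist_force": force on the tool from outside, world axes, zero at the start; "torque": the same for the moment, N m; "gripper_width": finger opening in m; "grip_force": force on a finger pad.
Only numpy, scipy, OpenCV 4.12 (cv2) and the standard library are available. Lean on these libraries where they do the work, as an engineer would, in place of code of your own. Each camera call takes 0.05 s, during which the arm holds its last target. There are 200 camera calls.

## Working session

There is one attempt and no reset: what is moved stays moved. The work goes in short steps, Python scripts to look and compute and a tool call to move; the robot and the scene stay as the last step left them, time stands still between calls to the robot, and variables do not carry over. Pictures are saved under pics/ and viewed, at most 10 in all, crops included, and the job is handed in when it is done.

Besides the shell and the picture viewer there is one more tool, called as name(argument=value, ...) on one line, values as JSON. servo_tool: Moves the arm, as the interface text tells. Its arguments: {"type":"object","properties":{"moves":{"type":"array"}},"required":["moves"]}

```bash
mkdir -p pics
cat > h.py <<'E'
import numpy as np, cv2
from workcell import telemetry, imaging, robot
def snap(name,fn):
    s=telemetry.observe(); c=imaging.camera(name)
    if name=='wrist':
        T=np.eye(4);T[:3,:3]=s['orientation'];T[:3,3]=s['ee_pos'];M=T@np.array(c['T_tool_cam'])
        c['rotation'],c['origin']=M[:3,:3],M[:3,3]
    cv2.imwrite(f'pics/{fn}.png',cv2.cvtColor(c['frame'],cv2.COLOR_RGB2BGR))
    np.savez(f'pics/{fn}.npz',**{k:np.array(v) for k,v in c.items()})
    return c
def pt(c,u,v,z=None):
    p=cv2.undistortPoints(np.array([[[u,v]]],float),np.array(c['mtx']),np.array(c['dist_coeffs'])).ravel()
    d=np.array([p[0],p[1],1.0]);R=np.array(c['rotation']);o=np.array(c['origin'])
    r=R@d
    t=float(c['z_map'][int(v),int(u)]) if z is None else (z-o[2])/r[2]
    return o+t*r
E
python3 - <<'E'
from h import *
print(telemetry.observe())
c=snap('top','top1');d=snap('side','side1')
for x in(c,d):print(x['origin'],x['rotation'],x['mtx'])
a=np.hstack([cv2.imread('pics/top1.png')]);cv2.imwrite('pics/top1b.png',cv2.resize(a,(800,600)))
E
```

```text
{'time_s': 0.0, 'joints': array([ 6.60599233e+01,  1.58488719e+01,  8.62940762e+01, -7.47675144e-04,
        7.79628583e+01, -6.93421383e+00]), 'joint_velocities': array([-0.00227978, -0.016406  , -0.03820367,  0.0269477 , -0.02100925,
        0.05557872]), 'effort': array([ 4.22803223e-04, -4.04571640e+01, -2.37224597e+01,  7.00861076e-02,
        3.43029806e-02, -1.37880370e-04]), 'ee_pos': array([0.1679607 , 0.54932617, 0.20420028]), 'orientation': array([[-9.56275556e-01,  2.92466267e-01, -7.37678592e-04],
       [ 2.92467122e-01,  9.56274080e-01, -1.69297937e-03],
       [ 2.10283559e-04, -1.83470152e-03, -9.99998295e-01]]), 'wrist_force': array([-0.76088869,  0.04072608, -0.29616794]), 'torque': array([-0.01874502,  0.01124184, -0.03158737]), 'grip_force': 0.0, 'gripper_width': 0.09398669953549696}
[0.2681923  0.02873886 1.4772142 ] [[ 0.10042558 -0.97085026  0.21763381]
 [-0.99492805 -0.09925262  0.01634304]
 [ 0.00573409 -0.21817124 -0.97589366]] [[377.54173975   0.         257.45450495]
 [  0.         377.54173975 195.79881508]
 [  0.           0.           1.        ]]
[-0.07750564 -1.30187991  1.06063376] [[ 0.90997549 -0.21111281  0.35689772]
 [-0.41439094 -0.49410141  0.7642931 ]
 [ 0.01499161 -0.84338317 -0.53710341]] [[481.95228229   0.         254.90387914]
 [  0.         481.95228229 193.5656357 ]
 [  0.           0.           1.        ]]
```

View pics/top1b.png

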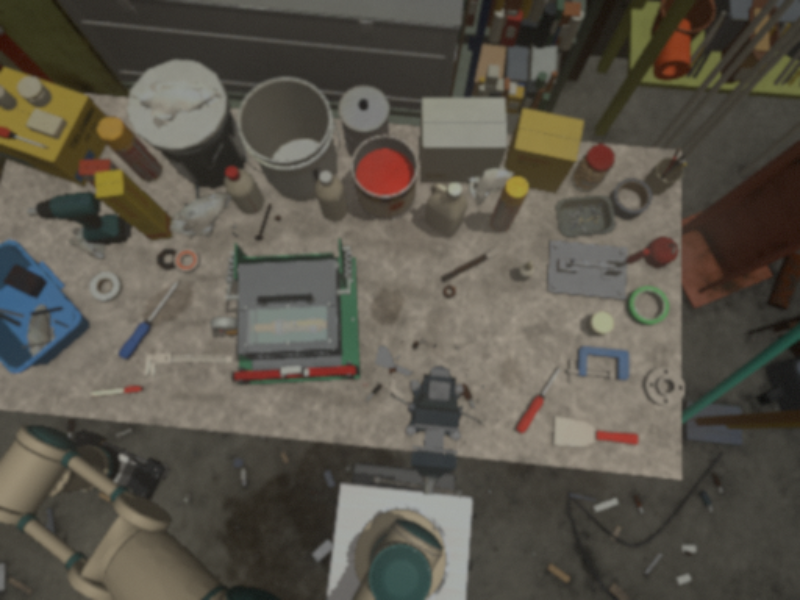

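View pics/side1.png

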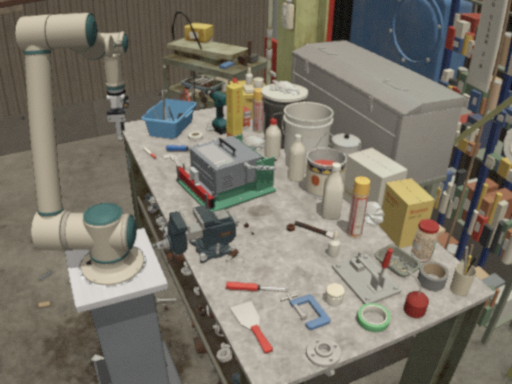

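The top view shows the rig at about (295,315) of the 800-wide image. The bar runs from (236,377) to (355,371) with its strap near (291,371), and there is a vise at (435,400). I'll measure the bar and hood next.

Run:
```python
from h import *
c=dict(np.load('pics/top1.npz'))
f=c['frame'].astype(int)
m=(f[...,0]>110)&(f[...,1]<70)&(f[...,2]<70)
m[:225]=0;m[250:]=0;m[:,:145]=0;m[:,235:]=0
v,u=np.where(m)
P=np.array([pt(c,a,b,0.068) for a,b in zip(u,v)])
D=np.array([pt(c,a,b) for a,b in zip(u,v)])
print(len(u),np.percentile(D[:,2],[5,50,95]))
k=abs(D[:,2]-.066)<.012
p=D[k,:2];r=cv2.minAreaRect(p.astype(np.float32));print(r,p.min(0),p.max(0))
print(np.polyfit(p[:,1],p[:,0],1))
for n,(a,b) in dict(L=(238,376),R=(355,371),strap=(291,371),handle=(285,298),vise=(437,385),visefar=(437,370),viseL=(412,400),viseR=(475,400),chis0=(443,280),chis1=(487,256),nut=(449,292),sd0=(521,430),sd1=(557,368),hoodbl=(238,265),hoodbr=(338,262)).items():
    print(n,pt(c,a*.64,b*.64).round(3))
i=cv2.imread('pics/top1.png')[140:260,130:330];cv2.imwrite('pics/crop1.png',cv2.resize(i,(800,480),interpolation=cv2.INTER_CUBIC))
```

```text
246 [0.06387556 0.0687557  0.07300455]
((0.3968259394168854, 0.2915969491004944), (0.0173546951264143, 0.2796701192855835), 8.699267387390137) [0.37105864 0.15238363] [0.42412902 0.43031404]
[-0.1553358   0.44166704]
L [0.373 0.424 0.068]
R [0.412 0.148 0.073]
strap [0.392 0.289 0.126]
handle [0.545 0.311 0.2  ]
vise [ 0.393 -0.046  0.132]
visefar [ 0.43  -0.044  0.106]
viseL [ 0.363  0.005 -0.003]
viseR [ 0.377 -0.148  0.015]
chis0 [ 0.677 -0.045  0.001]
chis1 [ 0.748 -0.152  0.016]
nut [ 0.647 -0.063 -0.   ]
sd0 [ 0.317 -0.261  0.029]
sd1 [ 0.478 -0.348  0.001]
hoodbl [0.625 0.445 0.14 ]
hoodbr [0.692 0.229 0.02 ]
```

View pics/crop1.png

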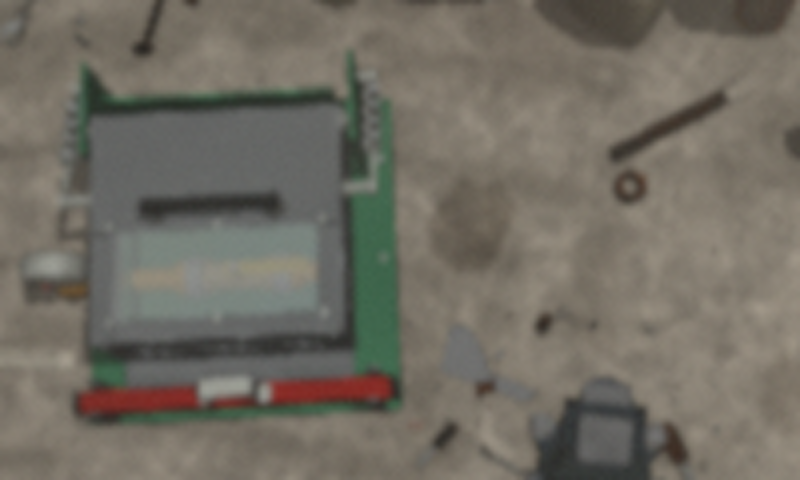

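servo_tool(moves=[{"rotation": [0,0,3.2],"slide": [0.6,-0.8,0.4],"gripper": 1},{"rotation": [0,0,3.2],"slide": [0.6,-0.8,0.4],"gripper": 1},{"rotation": [0,0,3.2],"slide": [0.7,-0.8,0.1],"gripper": 1},{"rotation": [0,0,3.2],"slide": [0.7,-0.8,0],"gripper": 1},{"rotation": [0,0,3.2],"slide": [0.7,-0.8,0],"gripper": 1},{"rotation": [0,0,3.2],"slide": [0.7,-0.8,0],"gripper": 1},{"rotation": [0,0,3.2],"slide": [0.7,-0.8,0],"gripper": 1},{"rotation": [0,0,3.2],"slide": [0.7,-0.8,0],"gripper": 1}])

```text
time_s: 0.9
ee_pos: [0.3848, 0.2924, 0.2409]
orientation: [[-0.988, -0.152, -0.0], [-0.152, 0.988, -0.0], [0.0, 0.0, -1.0]]
wrist_force: [0.4, 0.7, 0.7]
gripper_width: 0.0937
grip_force: 0.0
```

Run:
```python
from h import *
s=telemetry.observe();print(s['ee_pos'],s['orientation'].round(3),s['joints'].round(1))
c=snap('wrist','w1')
i=c['frame'];hsv=cv2.cvtColor(i,cv2.COLOR_RGB2HSV)
m=((hsv[...,0]<8)|(hsv[...,0]>172))&(hsv[...,1]>140)&(hsv[...,2]>60)
v,u=np.where(m);D=np.array([pt(c,a,b) for a,b in zip(u,v)]);k=abs(D[:,2]-.068)<.005
print(k.sum(),c['origin'],np.median(D[:,2]))
p=D[k,:2].astype(np.float32);print(cv2.minAreaRect(p));print(np.polyfit(p[:,1],p[:,0],1))
Z=np.array([[pt(c,a,b) for a in range(0,512,2)] for b in range(0,384,2)]).reshape(-1,3)
k=(Z[:,2]>.117)&(Z[:,2]<.130)&(abs(Z[:,0]-.397)<.05)&(abs(Z[:,1]-.29)<.08)
q=Z[k];print(len(q),q.mean(0),q.min(0),q.max(0))
if len(q)>5:print(cv2.minAreaRect(q[:,:2].astype(np.float32)))
```

```text
[0.38478123 0.29235217 0.24085108] [[-0.988 -0.152 -0.   ]
 [-0.152  0.988 -0.   ]
 [ 0.     0.    -1.   ]] [ 29.    6.7  93.    0.   80.3 -69.8]
4461 [0.31963424 0.28201967 0.42001397] 0.06721546220264607
((0.3961896598339081, 0.2897396683692932), (0.024543460458517075, 0.29239243268966675), 9.214953422546387)
[-0.15474872  0.43905715]
462 [0.41328765 0.29476779 0.12318744] [0.3838188  0.22366018 0.1170045 ] [0.44430823 0.36946478 0.12927415]
((0.41027018427848816, 0.29315921664237976), (0.047087885439395905, 0.14759011566638947), 8.569275856018066)
```

View pics/w1.png

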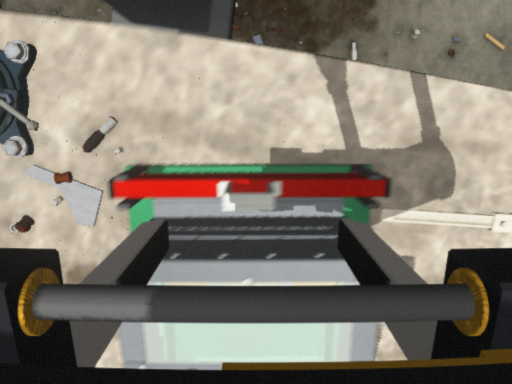

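The wrist view shows the bar from (112,187) to (388,187), with the strap's top spanning about (218–282, 181–210). The fingers are the dark shapes at the bottom.

Run:
```python
from h import *
c=dict(np.load('pics/w1.npz'))
for u,v in [(222,188),(250,185),(250,195),(250,203),(278,188),(113,187),(387,187)]: print(u,v,pt(c,u,v).round(4),pt(c,u,v,.124).round(4))
i=cv2.imread('pics/w1.png')[150:250,150:350];cv2.imwrite('pics/w1c.png',cv2.resize(i,(800,400),interpolation=cv2.INTER_CUBIC))
```

```text
222 188 [0.4005 0.2618 0.0689] [0.3878 0.265  0.124 ]
250 185 [0.3933 0.2903 0.0669] [0.3814 0.289  0.124 ]
250 195 [0.3906 0.2904 0.1229] [0.3903 0.2903 0.124 ]
250 203 [0.3978 0.2915 0.1233] [0.3976 0.2914 0.124 ]
278 188 [0.3912 0.3195 0.0711] [0.3803 0.3138 0.124 ]
113 187 [0.4168 0.1475 0.0691] [0.4016 0.1685 0.124 ]
387 187 [0.3734 0.4346 0.0667] [0.3646 0.4098 0.124 ]
```

View pics/w1c.png

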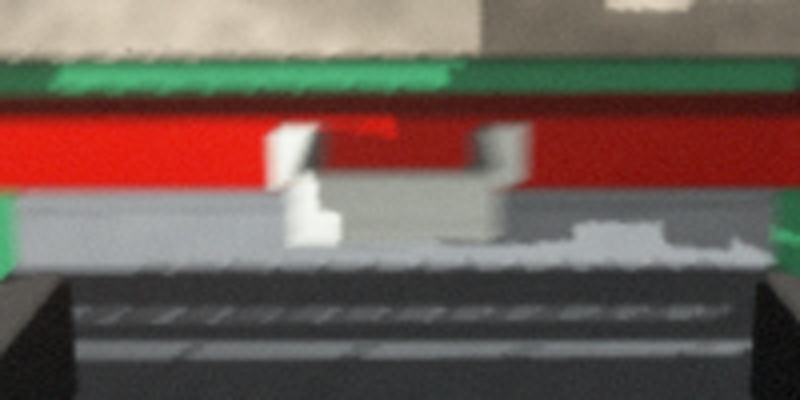

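The crop puts the strap's top at (222–275, 193–210), centred on world (0.396, 0.2905, 0.124). That matches the expected height, so I'll descend and grip.

servo_tool(moves=[{"rotation": [0,0,0],"slide": [0.28,-0.05,-0.3],"gripper": 1},{"rotation": [0,0,0],"slide": [0,0,-0.7],"gripper": 1},{"rotation": [0,0,0],"slide": [0,0,-0.7],"gripper": 1},{"rotation": [0,0,0],"slide": [0,0,-0.6],"gripper": 1},{"rotation": [0,0,0],"slide": [0,0,-0.6],"gripper": 1},{"rotation": [0,0,0],"slide": [0,0,-0.4],"gripper": 1},{"rotation": [0,0,0],"slide": [0,0,0],"gripper": 1}])

```text
time_s: 1.65
ee_pos: [0.3927, 0.2916, 0.106]
orientation: [[-0.989, -0.15, -0.006], [-0.15, 0.989, -0.003], [0.006, -0.002, -1.0]]
wrist_force: [0.5, -0.2, -0.6]
gripper_width: 0.0939
grip_force: 0.0
```

servo_tool(moves=[{"rotation": [0,0,0],"slide": [0,0,0],"gripper": 0.35},{"rotation": [0,0,0],"slide": [0,0,0],"gripper": 0.35},{"rotation": [0,0,0],"slide": [0,0,0],"gripper": 0.35},{"rotation": [0,0,0],"slide": [0,0,0],"gripper": 0.35},{"rotation": [0,0,0],"slide": [0,0,0],"gripper": 0.3},{"rotation": [0,0,0],"slide": [0,0,0],"gripper": 0.3},{"rotation": [0,0,0],"slide": [0,0,0],"gripper": 0.3}])

```text
time_s: 2.35
ee_pos: [0.3955, 0.2921, 0.1093]
orientation: [[-0.989, -0.149, 0.0], [-0.149, 0.989, 0.001], [-0.0, 0.001, -1.0]]
wrist_force: [-0.0, 0.4, 1.8]
gripper_width: 0.0461
grip_force: 30.0
```

servo_tool(moves=[{"rotation": [0,0,0],"slide": [0,0,0.2],"gripper": 0.3},{"rotation": [0,0,0],"slide": [0,0,0.4],"gripper": 0.3},{"rotation": [0,0,0],"slide": [0,0,0.6],"gripper": 0.3},{"rotation": [0,0,0],"slide": [0,0,0.7],"gripper": 0.3},{"rotation": [0,0,0],"slide": [0,0,0.8],"gripper": 0.3},{"rotation": [0,0,0],"slide": [0,0,0.8],"gripper": 0.3},{"rotation": [0,0,0],"slide": [0,0,0.7],"gripper": 0.3},{"rotation": [0,0,0],"slide": [0,0,0.4],"gripper": 0.3}])

```text
time_s: 3.15
ee_pos: [0.3957, 0.292, 0.2953]
orientation: [[-0.989, -0.149, 0.002], [-0.149, 0.989, 0.001], [-0.002, 0.001, -1.0]]
wrist_force: [-0.7, 0.2, -5.1]
gripper_width: 0.0457
grip_force: 30.0
```

Run:
```python
from h import *
c=dict(np.load('pics/top1.npz'))
D=np.array([[pt(c,u,v) for u in range(235,310)] for v in range(160,300)]).reshape(-1,3)
k=(D[:,0]>.3)&(D[:,0]<.7)&(D[:,1]<.05)&(D[:,1]>-.4)
for lo in (.03,.08,.12,.15):
    q=D[k&(D[:,2]>lo)]
    if len(q):print(lo,len(q),q.min(0).round(3),q.max(0).round(3))
snap('wrist','w2');print(telemetry.observe())
```

```text
0.03 1002 [ 0.3  -0.16  0.03] [0.443 0.047 0.162]
0.08 884 [ 0.3   -0.1    0.082] [ 0.443 -0.     0.162]
0.12 720 [ 0.3  -0.1   0.12] [ 0.417 -0.     0.162]
0.15 307 [ 0.3  -0.1   0.15] [ 0.341 -0.001  0.162]
{'time_s': 3.2, 'joints': array([ 2.83136960e+01,  6.08871407e+00,  8.59044658e+01, -9.19732961e-04,
        8.76746258e+01, -7.02767835e+01]), 'joint_velocities': array([ 0.00582679,  0.4699106 ,  2.87848014, -0.15138392, -5.24289464,
       -0.00721813]), 'effort': array([-9.17403353e-02, -2.80104053e+01, -2.21299285e+01,  4.67509485e-02,
        5.08311186e-01, -1.42850508e-04]), 'ee_pos': array([0.39652913, 0.29245513, 0.2972098 ]), 'orientation': array([[-0.98876716, -0.14937661,  0.00511183],
       [-0.14936417,  0.98877847,  0.00273579],
       [-0.00546313,  0.00194154, -0.99998319]]), 'wrist_force': array([ 0.72793019,  1.53207345, -2.2837625 ]), 'torque': array([ 0.13142896, -0.11831475, -0.01994399]), 'grip_force': 29.99749056994915, 'gripper_width': 0.04566523026646955}
```

View pics/w2.png

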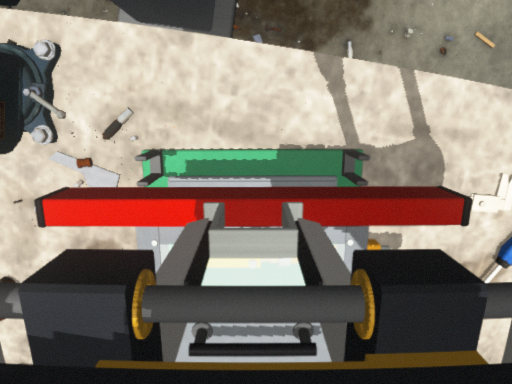

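The bar is held level across (40–470, 205), clear of both brackets. Next I carry it to the right.

servo_tool(moves=[{"rotation": [0,0,0],"slide": [0,-0.4,0],"gripper": 0.3},{"rotation": [0,0,-1],"slide": [0,-0.8,0],"gripper": 0.3},{"rotation": [0,0,-1.5],"slide": [0,-0.9,0],"gripper": 0.3},{"rotation": [0,0,-1.5],"slide": [0,-0.9,0],"gripper": 0.3},{"rotation": [0,0,-1.5],"slide": [0,-0.9,0],"gripper": 0.3},{"rotation": [0,0,-1.5],"slide": [0.2,-0.9,0],"gripper": 0.3},{"rotation": [0,0,-1.6],"slide": [0.4,-0.9,0],"gripper": 0.3},{"rotation": [0,0,0],"slide": [0.4,-0.9,0],"gripper": 0.3}])

```text
time_s: 4.0
ee_pos: [0.4335, 0.0257, 0.2915]
orientation: [[-1.0, 0.001, -0.003], [0.001, 1.0, -0.0], [0.003, -0.0, -1.0]]
wrist_force: [1.3, 1.0, -3.6]
gripper_width: 0.0456
grip_force: 30.0
```

servo_tool(moves=[{"rotation": [0,0,0],"slide": [0.5,-0.9,0],"gripper": 0.3},{"rotation": [0,0,0],"slide": [0.5,-0.9,0],"gripper": 0.3},{"rotation": [0,0,0],"slide": [0.5,-0.9,0],"gripper": 0.3},{"rotation": [0,0,0],"slide": [0.5,-0.9,-0.2],"gripper": 0.3},{"rotation": [0,0,0],"slide": [0.4,-0.9,-0.4],"gripper": 0.3},{"rotation": [0,0,0],"slide": [0.2,-0.4,-0.6],"gripper": 0.3},{"rotation": [0,0,0],"slide": [0,0,-0.6],"gripper": 0.3},{"rotation": [0,0,0],"slide": [0,0,-0.6],"gripper": 0.3}])

```text
time_s: 4.8
ee_pos: [0.537, -0.1692, 0.1937]
orientation: [[-1.0, 0.002, -0.005], [0.002, 1.0, 0.002], [0.005, 0.002, -1.0]]
wrist_force: [0.5, -0.2, -3.8]
gripper_width: 0.0459
grip_force: 30.0
```

servo_tool(moves=[{"rotation": [0,0,0],"slide": [0,-0.3,-0.6],"gripper": 0.3},{"rotation": [0,0,0],"slide": [0,-0.3,-0.6],"gripper": 0.3},{"rotation": [0,0,0],"slide": [0,0,-0.6],"gripper": 0.3},{"rotation": [0,0,0],"slide": [0,0,-0.4],"gripper": 0.3},{"rotation": [0,0,0],"slide": [0,0,-0.3],"gripper": 0.3},{"rotation": [0,0,0],"slide": [0,0,0],"gripper": 0.3},{"rotation": [0,0,0],"slide": [0,0,0],"gripper": 0.3}])

```text
time_s: 5.5
ee_pos: [0.5389, -0.1923, 0.0969]
orientation: [[-1.0, 0.0, -0.001], [0.0, 1.0, 0.0], [0.001, 0.0, -1.0]]
wrist_force: [0.2, -0.3, -4.0]
gripper_width: 0.0457
grip_force: 30.0
```

servo_tool(moves=[{"rotation": [0,0,0],"slide": [0,0,-0.2],"gripper": 0.3},{"rotation": [0,0,0],"slide": [0,0,-0.13],"gripper": 0.3},{"rotation": [0,0,0],"slide": [0,0,0],"gripper": 0.3},{"rotation": [0,0,0],"slide": [0,0,0],"gripper": 0.3}])

```text
time_s: 5.9
ee_pos: [0.5394, -0.192, 0.0839]
orientation: [[-1.0, -0.0, -0.0], [-0.0, 1.0, 0.0], [0.0, 0.0, -1.0]]
wrist_force: [-0.4, 0.3, -4.3]
gripper_width: 0.0455
grip_force: 30.0
```

servo_tool(moves=[{"rotation": [0,0,0],"slide": [0,0,-0.05],"gripper": 0.3},{"rotation": [0,0,0],"slide": [0,0,-0.05],"gripper": 0.3},{"rotation": [0,0,0],"slide": [0,0,0],"gripper": 0.3},{"rotation": [0,0,0],"slide": [0,0,0],"gripper": 0.3}])

```text
time_s: 6.3
ee_pos: [0.54, -0.1923, 0.0813]
orientation: [[-1.0, 0.0, 0.002], [0.0, 1.0, -0.001], [-0.002, -0.001, -1.0]]
wrist_force: [-1.8, -0.3, 6.8]
gripper_width: 0.0459
grip_force: 30.0
```

Wrist force has gone positive, so the bar is resting on the bench. I'll release it and rise.

servo_tool(moves=[{"rotation": [0,0,0],"slide": [0,0,0.05],"gripper": 0.6},{"rotation": [0,0,0],"slide": [0,0,0],"gripper": 0.8},{"rotation": [0,0,0],"slide": [0,0,0],"gripper": 0.9},{"rotation": [0,0,0],"slide": [0,0,0],"gripper": 1},{"rotation": [0,0,0],"slide": [0,0,0],"gripper": 1},{"rotation": [0,0,0],"slide": [0,0,0.3],"gripper": 1},{"rotation": [0,0,0],"slide": [0,0,0.7],"gripper": 1},{"rotation": [0,0,0],"slide": [0,0,0.8],"gripper": 1}])

```text
time_s: 7.1
ee_pos: [0.5388, -0.1918, 0.1545]
orientation: [[-1.0, 0.0, -0.002], [0.0, 1.0, 0.001], [0.002, 0.001, -1.0]]
wrist_force: [1.8, 0.1, 0.1]
gripper_width: 0.0939
grip_force: 0.0
```

servo_tool(moves=[{"rotation": [0,0,0],"slide": [0,0.3,0.9],"gripper": 1},{"rotation": [0,0,0],"slide": [0,0.3,0.9],"gripper": 1},{"rotation": [0,0,0],"slide": [0,0.6,0.9],"gripper": 1},{"rotation": [0,0,0],"slide": [0,0.6,0.8],"gripper": 1},{"rotation": [0,0,0],"slide": [0,0.5,0.5],"gripper": 1},{"rotation": [0,0,0],"slide": [0,0,0],"gripper": 1},{"rotation": [0,0,0],"slide": [0,0,0],"gripper": 1}])

```text
time_s: 7.8
ee_pos: [0.5393, -0.1003, 0.3142]
orientation: [[-1.0, -0.001, 0.001], [-0.001, 1.0, -0.001], [-0.001, -0.001, -1.0]]
wrist_force: [-0.1, -0.5, 0.3]
gripper_width: 0.094
grip_force: 0.0
```

Run:
```python
from h import *
c=snap('top','top2');i=c['frame']
x=i[110:280,130:330];cv2.imwrite('pics/top2c.png',cv2.resize(cv2.cvtColor(x,cv2.COLOR_RGB2BGR),(705,600),interpolation=cv2.INTER_CUBIC))
```

```text
(no output)
```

View pics/top2c.png

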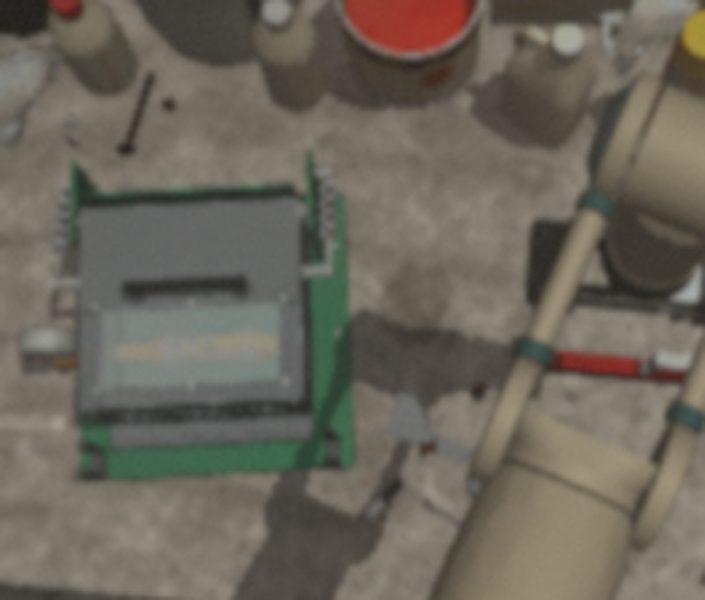

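The crop shows the bar lying clear to the right, from about (555,360) to beyond (690,365). The hood is still shut with its handle at (185,288). Next I turn the hand and go above the handle.

servo_tool(moves=[{"rotation": [0,0,-8.1],"slide": [0,0.6,0],"gripper": 1},{"rotation": [0,0,-8.1],"slide": [0,0.9,0],"gripper": 1},{"rotation": [0,0,-8.1],"slide": [0,1,0],"gripper": 1},{"rotation": [0,0,-8.1],"slide": [0,1,0],"gripper": 1},{"rotation": [0,0,-8.1],"slide": [0,1,0],"gripper": 1},{"rotation": [0,0,-8.1],"slide": [0,1,0],"gripper": 1},{"rotation": [0,0,-8.1],"slide": [0,1,0],"gripper": 1},{"rotation": [0,0,-8.1],"slide": [0,1,0],"gripper": 1}])

```text
time_s: 8.65
ee_pos: [0.5391, 0.2001, 0.3118]
orientation: [[-0.419, 0.908, -0.003], [0.908, 0.419, -0.001], [0.0, -0.004, -1.0]]
wrist_force: [0.5, -0.1, 0.5]
gripper_width: 0.094
grip_force: 0.0
```

servo_tool(moves=[{"rotation": [0,0,-8.1],"slide": [0,1,0],"gripper": 1},{"rotation": [0,0,-8.1],"slide": [0,1,0],"gripper": 1},{"rotation": [0,0,0],"slide": [0,0.8,0],"gripper": 1},{"rotation": [0,0,0],"slide": [0,0,0],"gripper": 1},{"rotation": [0,0,0],"slide": [0,0,0],"gripper": 1}])

```text
time_s: 9.15
ee_pos: [0.5394, 0.311, 0.3117]
orientation: [[-0.157, 0.988, -0.003], [0.988, 0.157, -0.003], [-0.002, -0.003, -1.0]]
wrist_force: [0.1, -0.0, -0.6]
gripper_width: 0.0939
grip_force: 0.0
```

Run:
```python
from h import *
s=telemetry.observe();print(s['ee_pos'],s['orientation'].round(3),s['joints'].round(1))
t=dict(np.load('pics/top2.npz'))
w=snap('wrist','w3')
for c in(t,w):
    Z=np.array([[pt(c,a,b) for a in range(512)] for b in range(384)]).reshape(-1,3)
    k=(Z[:,2]>.188)&(Z[:,2]<.212)&(abs(Z[:,0]-.548)<.04)&(abs(Z[:,1]-.315)<.08)
    q=Z[k];print(len(q),np.median(q[:,2]),cv2.minAreaRect(q[:,:2].astype(np.float32)) if len(q)>3 else '')
    k=(Z[:,2]>.158)&(Z[:,2]<.172)&(abs(Z[:,0]-.55)<.18)&(abs(Z[:,1]-.315)<.2)
    q=Z[k];print(len(q),np.median(q[:,2]),cv2.minAreaRect(q[:,:2].astype(np.float32)) if len(q)>3 else '')
```

```text
[0.53936706 0.31102765 0.3117335 ] [[-0.157  0.988 -0.003]
 [ 0.988  0.157 -0.003]
 [-0.002 -0.003 -1.   ]] [23.6 18.1 68.1 -0.1 94.  14.6]
124 0.19992374372116994 ((0.5478823781013489, 0.31308436393737793), (0.011844431050121784, 0.11819780617952347), 8.853503227233887)
3452 0.1650400820915605 ((0.5434138774871826, 0.31154024600982666), (0.2399153858423233, 0.2749544382095337), 14.148782730102539)
1821 0.1995356169355092 ((0.546005368232727, 0.31360509991645813), (0.012006480246782303, 0.11986850202083588), 8.777368545532227)
44899 0.16433310906387083 ((0.5335007309913635, 0.3247911334037781), (0.2085730880498886, 0.25731921195983887), 8.826787948608398)
```

View pics/w3.png

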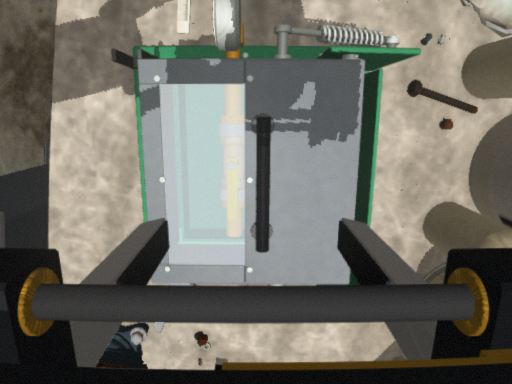

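The handle runs from (263,118) to (263,250). Depth puts its axis at (0.547, 0.3135, 0.195), as expected.

servo_tool(moves=[{"rotation": [0,0,0],"slide": [0.2,0.05,-0.5],"gripper": 1},{"rotation": [0,0,0],"slide": [0,0,-0.7],"gripper": 1},{"rotation": [0,0,0],"slide": [0,0,-0.7],"gripper": 1},{"rotation": [0,0,0],"slide": [0,0,-0.6],"gripper": 1},{"rotation": [0,0,0],"slide": [0,0,-0.3],"gripper": 1},{"rotation": [0,0,0],"slide": [0,0,0],"gripper": 0.5},{"rotation": [0,0,0],"slide": [0,0,0],"gripper": 0.2},{"rotation": [0,0,0],"slide": [0,0,0],"gripper": 0}])

```text
time_s: 10.0
ee_pos: [0.5484, 0.3139, 0.2036]
orientation: [[-0.156, 0.988, 0.003], [0.988, 0.156, 0.001], [0.001, 0.003, -1.0]]
wrist_force: [0.1, 0.4, 0.2]
gripper_width: 0.073
grip_force: 0.0
```

servo_tool(moves=[{"rotation": [0,0,0],"slide": [0,0,0],"gripper": 0},{"rotation": [0,0,0],"slide": [0,0,0],"gripper": 0},{"rotation": [0,0,0],"slide": [0,0,0],"gripper": 0},{"rotation": [0,0,0],"slide": [0,0,0],"gripper": 0}])

```text
time_s: 10.4
ee_pos: [0.5474, 0.314, 0.2021]
orientation: [[-0.157, 0.988, 0.0], [0.988, 0.157, 0.0], [0.0, 0.0, -1.0]]
wrist_force: [0.2, 0.3, -0.4]
gripper_width: 0.0418
grip_force: 0.0
```

servo_tool(moves=[{"rotation": [0,0,0],"slide": [0,0,-0.1],"gripper": 0},{"rotation": [0,0,0],"slide": [0,0,0],"gripper": 0},{"rotation": [0,0,0],"slide": [0,0,0],"gripper": 0},{"rotation": [0,0,0],"slide": [0,0,0],"gripper": 0},{"rotation": [0,0,0],"slide": [0,0,0],"gripper": 0},{"rotation": [0,0,0],"slide": [0,0,0],"gripper": 0}])

```text
time_s: 11.0
ee_pos: [0.5471, 0.3139, 0.1976]
orientation: [[-0.156, 0.988, -0.001], [0.988, 0.156, -0.0], [-0.0, -0.001, -1.0]]
wrist_force: [-0.9, -0.1, -1.9]
gripper_width: 0.0079
grip_force: 24.1
```

Run:
```python
import numpy as np
r=np.hypot(.085,.055);p0=np.arctan2(.055,-.085)
prev=np.array([-.085,.055])
for th in np.arange(.1,1.41,.1):
    p=p0-th;q=r*np.array([np.cos(p),np.sin(p)]);d=(q-prev)*1000/40;prev=q
    print(round(th,2),'units x,y,z',(d[0]*.988).round(3),(d[0]*.153).round(3),d[1].round(3),'abs',(q-[-.085,.055]).round(4))
```

```text
0.1 units x,y,z 0.146 0.023 0.205 abs [0.0059 0.0082]
0.2 units x,y,z 0.166 0.026 0.189 abs [0.0126 0.0158]
0.3 units x,y,z 0.183 0.028 0.172 abs [0.0201 0.0227]
0.4 units x,y,z 0.2 0.031 0.152 abs [0.0281 0.0288]
0.5 units x,y,z 0.214 0.033 0.131 abs [0.0368 0.034 ]
0.6 units x,y,z 0.225 0.035 0.109 abs [0.0459 0.0384]
0.7 units x,y,z 0.235 0.036 0.086 abs [0.0554 0.0418]
0.8 units x,y,z 0.242 0.038 0.062 abs [0.0652 0.0443]
0.9 units x,y,z 0.247 0.038 0.037 abs [0.0752 0.0458]
1.0 units x,y,z 0.25 0.039 0.012 abs [0.0854 0.0462]
1.1 units x,y,z 0.25 0.039 -0.014 abs [0.0955 0.0457]
1.2 units x,y,z 0.247 0.038 -0.039 abs [0.1055 0.0442]
1.3 units x,y,z 0.242 0.037 -0.063 abs [0.1153 0.0416]
1.4 units x,y,z 0.235 0.036 -0.088 abs [0.1248 0.0381]
```

servo_tool(moves=[{"rotation": [0,0,0],"slide": [0,0,0],"gripper": 0},{"rotation": [0,0,0],"slide": [0,0,0],"gripper": 0}])

```text
time_s: 11.2
ee_pos: [0.5471, 0.3139, 0.1976]
orientation: [[-0.156, 0.988, -0.001], [0.988, 0.156, -0.0], [-0.0, -0.001, -1.0]]
wrist_force: [-0.3, 0.2, -1.2]
gripper_width: 0.0076
grip_force: 23.9
```

servo_tool(moves=[{"rotation": [0,0,0],"slide": [0.1,0.01,0.15],"gripper": 0},{"rotation": [0,0,0],"slide": [0.1,0.02,0.13],"gripper": 0},{"rotation": [0,0,0],"slide": [0,0,0],"gripper": 0}])

```text
time_s: 11.5
ee_pos: [0.5572, 0.3155, 0.2106]
orientation: [[-0.156, 0.988, 0.004], [0.988, 0.156, 0.001], [0.001, 0.004, -1.0]]
wrist_force: [-0.6, 0.1, 0.6]
gripper_width: 0.0003
grip_force: 0.0
```

servo_tool(moves=[{"rotation": [0,0,0],"slide": [-0.1,0,0.6],"gripper": 0.4},{"rotation": [0,0,0],"slide": [-0.1,0,0.6],"gripper": 0.4},{"rotation": [0,0,0],"slide": [0,0,0],"gripper": 0.4},{"rotation": [0,0,0],"slide": [0,0,0],"gripper": 0.4}])

```text
time_s: 11.9
ee_pos: [0.5477, 0.3151, 0.2572]
orientation: [[-0.156, 0.988, 0.001], [0.988, 0.156, 0.0], [0.0, 0.001, -1.0]]
wrist_force: [-0.2, -1.1, -0.6]
gripper_width: 0.0287
grip_force: 0.0
```

Run:
```python
from h import *
s=telemetry.observe();print(s['ee_pos'],s['gripper_width'])
w=snap('wrist','w4');c=w
Z=np.array([[pt(c,a,b) for a in range(512)] for b in range(384)]).reshape(-1,3)
k=(Z[:,2]>.182)&(Z[:,2]<.212)&(abs(Z[:,0]-.548)<.04)&(abs(Z[:,1]-.315)<.08)
q=Z[k];print(len(q),np.percentile(q[:,2],[5,50,95]),cv2.minAreaRect(q[:,:2].astype(np.float32)))
k=(Z[:,2]>.150)&(Z[:,2]<.180)&(abs(Z[:,0]-.55)<.1)&(abs(Z[:,1]-.315)<.08)
q=Z[k];print(len(q),np.percentile(q[:,2],[5,50,95]))
# finger points
zm=c['z_map'];T=np.eye(4);Tc=np.array(c['T_tool_cam']);print(Tc.round(3))
R,t=np.array(s['orientation']),np.array(s['ee_pos'])
F=(Z-t)@R
k=(abs(F[:,0])<.03)&(abs(F[:,1])<.06)&(F[:,2]>-.06)&(F[:,2]<.03)
f=F[k];print(len(f),f.min(0).round(4),f.max(0).round(4))
for a in np.arange(-.06,.03,.008):
    g=f[(f[:,2]>=a)&(f[:,2]<a+.008)]
    if len(g):
        l=g[g[:,1]<0];r=g[g[:,1]>0]
        print(round(a,3),len(g),l[:,1].max().round(4) if len(l) else '',r[:,1].min().round(4) if len(r) else '',g[:,0].min().round(3),g[:,0].max().round(3))
```

```text
[0.54766918 0.31507844 0.25716394] 0.028659138498926064
2642 [0.19641601 0.19951413 0.20108811] ((0.5460981130599976, 0.3136065602302551), (0.0120488740503788, 0.12041330337524414), 8.732147216796875)
33792 [0.16305864 0.16426132 0.16553536]
[[-0.    -0.974 -0.227  0.065]
 [ 1.    -0.    -0.    -0.001]
 [ 0.    -0.227  0.974 -0.179]
 [ 0.     0.     0.     1.   ]]
3235 [-0.0088 -0.0274 -0.06  ] [0.01   0.0258 0.0006]
-0.06 602 -0.0149 0.0136 -0.001 0.01
-0.052 594 -0.0149 0.0136 -0.006 0.01
-0.044 522 -0.0149 0.0136 -0.009 0.01
-0.036 434 -0.0149 0.0136 -0.008 0.01
-0.028 392 -0.0149 0.0135 -0.008 0.01
-0.02 336 -0.0153 0.0135 -0.009 0.01
-0.012 254 -0.0153 0.0135 -0.008 0.01
-0.004 101 -0.0153 0.0135 -0.008 0.01
```

View pics/w4.png

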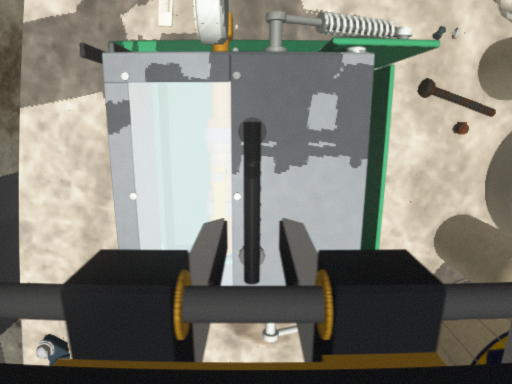

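The handle runs from (253,125) to (253,282). The finger ends sit almost at the TCP, and the 7.6 mm chord agrees: only the tips had pinched the top of the handle. I'll grip about 25 mm lower.

servo_tool(moves=[{"rotation": [0,0,0],"slide": [-0.02,-0.03,-0.5],"gripper": 0.4},{"rotation": [0,0,0],"slide": [0,0,-0.6],"gripper": 0.4},{"rotation": [0,0,0],"slide": [0,0,-0.5],"gripper": 0.4},{"rotation": [0,0,0],"slide": [0,0,-0.3],"gripper": 0.4},{"rotation": [0,0,0],"slide": [0,0,-0.1],"gripper": 0.4},{"rotation": [0,0,0],"slide": [0,0,0],"gripper": 0.4},{"rotation": [0,0,0],"slide": [0,0,0],"gripper": 0.4}])

```text
time_s: 12.65
ee_pos: [0.5472, 0.3141, 0.1778]
orientation: [[-0.156, 0.988, 0.001], [0.988, 0.156, 0.001], [0.0, 0.001, -1.0]]
wrist_force: [0.6, -0.8, 0.5]
gripper_width: 0.0377
grip_force: 0.0
```

servo_tool(moves=[{"rotation": [0,0,0],"slide": [0,0,-0.13],"gripper": 0.2},{"rotation": [0,0,0],"slide": [0,0,0],"gripper": 0},{"rotation": [0,0,0],"slide": [0,0,0],"gripper": 0},{"rotation": [0,0,0],"slide": [0,0,0],"gripper": 0},{"rotation": [0,0,0],"slide": [0,0,0],"gripper": 0},{"rotation": [0,0,0],"slide": [0,0,0],"gripper": 0}])

```text
time_s: 13.25
ee_pos: [0.5472, 0.314, 0.1722]
orientation: [[-0.156, 0.988, 0.001], [0.988, 0.156, 0.0], [0.0, 0.001, -1.0]]
wrist_force: [1.0, -0.4, 0.5]
gripper_width: 0.0113
grip_force: 30.0
```

Full grip at 11.3 mm. I'll raise the hood along the arc, starting gently.

servo_tool(moves=[{"rotation": [0,0,0],"slide": [0.07,0.01,0.1],"gripper": 0},{"rotation": [0,0,0],"slide": [0.07,0.01,0.1],"gripper": 0},{"rotation": [0,0,0],"slide": [0.08,0.01,0.095],"gripper": 0},{"rotation": [0,0,0],"slide": [0.08,0.01,0.095],"gripper": 0},{"rotation": [0,0,0],"slide": [0,0,0],"gripper": 0}])

```text
time_s: 13.75
ee_pos: [0.5576, 0.3155, 0.1869]
orientation: [[-0.156, 0.988, -0.003], [0.988, 0.156, -0.001], [-0.0, -0.003, -1.0]]
wrist_force: [-2.1, 0.9, -16.1]
gripper_width: 0.011
grip_force: 30.0
```

Held with 16 N of load. I'll continue.

servo_tool(moves=[{"rotation": [0,0,0],"slide": [0.092,0.014,0.09],"gripper": 0},{"rotation": [0,0,0],"slide": [0.092,0.014,0.086],"gripper": 0},{"rotation": [0,0,0],"slide": [0.1,0.015,0.08],"gripper": 0},{"rotation": [0,0,0],"slide": [0.1,0.016,0.075],"gripper": 0},{"rotation": [0,0,0],"slide": [0.107,0.016,0.068],"gripper": 0},{"rotation": [0,0,0],"slide": [0.107,0.017,0.063],"gripper": 0},{"rotation": [0,0,0],"slide": [0,0,0],"gripper": 0}])

```text
time_s: 14.45
ee_pos: [0.5821, 0.3193, 0.2081]
orientation: [[-0.156, 0.988, -0.0], [0.988, 0.156, 0.001], [0.001, 0.0, -1.0]]
wrist_force: [-6.8, 1.3, -9.6]
gripper_width: 0.0109
grip_force: 30.0
```

servo_tool(moves=[{"rotation": [0,0,0],"slide": [0.113,0.017,0.057],"gripper": 0},{"rotation": [0,0,0],"slide": [0.113,0.018,0.052],"gripper": 0},{"rotation": [0,0,0],"slide": [0.117,0.018,0.046],"gripper": 0},{"rotation": [0,0,0],"slide": [0.118,0.018,0.04],"gripper": 0},{"rotation": [0,0,0],"slide": [0.12,0.019,0.034],"gripper": 0},{"rotation": [0,0,0],"slide": [0.122,0.019,0.028],"gripper": 0},{"rotation": [0,0,0],"slide": [0.123,0.019,0.02],"gripper": 0},{"rotation": [0,0,0],"slide": [0,0,0],"gripper": 0}])

```text
time_s: 15.25
ee_pos: [0.6163, 0.3246, 0.222]
orientation: [[-0.156, 0.988, 0.005], [0.988, 0.156, 0.002], [0.001, 0.005, -1.0]]
wrist_force: [-6.8, 1.3, -1.3]
gripper_width: 0.0109
grip_force: 30.0
```

Run:
```python
from h import *
s=telemetry.observe();print(s['ee_pos'],s['wrist_force'],s['gripper_width'],s['joints'].round(1))
c=snap('top','top3')
Z=np.array([[pt(c,a,b) for a in range(130,240)] for b in range(130,260)]).reshape(-1,3)
ex=np.array([.988,.152]);ey=np.array([-.152,.988]);d=Z[:,:2]-[.547,.3136]
X=d@ex;Y=d@ey
for x in np.arange(-.16,.1,.02):
    k=(abs(X-x)<.005)&(abs(Y)<.11)&(Z[:,2]>.03)
    print(x.round(2),k.sum(),np.percentile(Z[k,2],[10,50,90]).round(3) if k.any() else '')
```

```text
[0.61632215 0.32461598 0.22202116] [-6.83639568  1.34178333 -1.2633104 ] 0.010873690811822042 [22.1 25.9 68.2  0.  85.6 13.1]
-0.16 195 [0.646 0.678 0.685]
-0.14 224 [0.645 0.665 0.676]
-0.12 301 [0.233 0.663 0.67 ]
-0.1 216 [0.238 0.643 0.665]
-0.08 148 [0.256 0.265 0.657]
-0.06 144 [0.274 0.625 0.634]
-0.04 134 [0.29  0.303 0.63 ]
-0.02 130 [0.294 0.365 0.629]
-0.0 204 [0.273 0.362 0.627]
0.02 199 [0.25  0.365 0.629]
0.04 599 [0.233 0.527 0.635]
0.06 86 [0.204 0.21  0.241]
0.08 73 [0.181 0.188 0.313]
```

The hood is at about 0.85 rad, inside the band where it hangs. I'll open only slightly, because the hood top is close to the front finger, and slide up off the handle.

servo_tool(moves=[{"rotation": [0,0,0],"slide": [0,0,0.03],"gripper": 0.13},{"rotation": [0,0,0],"slide": [0,0,0.05],"gripper": 0.15},{"rotation": [0,0,0],"slide": [0,0,0.1],"gripper": 0.17},{"rotation": [0,0,0],"slide": [0,0,0.1],"gripper": 0.18},{"rotation": [0,0,0],"slide": [0,0,0.1],"gripper": 0.2}])

```text
time_s: 15.8
ee_pos: [0.6171, 0.3243, 0.2343]
orientation: [[-0.156, 0.988, 0.004], [0.988, 0.156, 0.001], [0.0, 0.005, -1.0]]
wrist_force: [-0.3, -0.5, -0.9]
gripper_width: 0.0187
grip_force: 0.0
```

servo_tool(moves=[{"rotation": [0,0,0],"slide": [0,0,0.3],"gripper": 0.2},{"rotation": [0,0,0],"slide": [0,0,0.6],"gripper": 0.2},{"rotation": [0,0,0],"slide": [0,0,0.9],"gripper": 0.1},{"rotation": [0,0,0],"slide": [0,0,1],"gripper": 0},{"rotation": [0,0,0],"slide": [0,0,1],"gripper": 0},{"rotation": [0,0,0],"slide": [0,0,0.8],"gripper": 0},{"rotation": [0,0,0],"slide": [0,0,0],"gripper": 0}])

```text
time_s: 16.5
ee_pos: [0.6169, 0.3247, 0.423]
orientation: [[-0.156, 0.988, 0.011], [0.988, 0.156, 0.004], [0.002, 0.012, -1.0]]
wrist_force: [0.3, -0.4, -0.6]
gripper_width: 0.0007
grip_force: 0.0
```

```bash
cat > hood.py <<'E'
from h import *
s=telemetry.observe();print(s['ee_pos'],s['wrist_force'].round(1),s['gripper_width'])
ex=np.array([.988,.152]);ey=np.array([-.152,.988])
for n in('top','side'):
    c=snap(n,'last_'+n)
    vs,us=np.where(c['z_map']>0)
    U=cv2.undistortPoints(np.stack([us,vs],1)[:,None].astype(float),np.array(c['mtx']),np.array(c['dist_coeffs']))[:,0]
    Z=np.array(c['origin'])+(np.c_[U,np.ones(len(U))]*c['z_map'][vs,us][:,None])@np.array(c['rotation']).T
    d=Z[:,:2]-[.547+.085*.988,.3136+.085*.152];X=d@ex;Y=d@ey  # rel hinge
    k=(abs(Y)<.105)&(X>-.28)&(X<.1)&(Z[:,2]>.2)&(Z[:,2]<.46)
    print(n,k.sum())
    for x in np.arange(-.26,.05,.02):
        m=k&(abs(X-x)<.006)
        if m.sum()>3:print(x.round(2),m.sum(),np.percentile(Z[m,2],[5,50,95]).round(3))
E
python3 hood.py
```

```text
[0.61690348 0.32471149 0.42295655] [ 0.3 -0.4 -0.6] 0.000669351640898348
top 1473
-0.22 40 [0.243 0.247 0.251]
-0.2 82 [0.228 0.232 0.237]
-0.18 99 [0.241 0.248 0.256]
-0.16 105 [0.258 0.266 0.273]
-0.14 107 [0.276 0.282 0.288]
-0.12 123 [0.294 0.3   0.307]
-0.1 72 [0.287 0.294 0.302]
-0.08 64 [0.264 0.27  0.278]
-0.06 65 [0.241 0.249 0.255]
-0.04 66 [0.22  0.228 0.232]
-0.02 82 [0.202 0.235 0.249]
side 1210
-0.22 62 [0.24  0.245 0.249]
-0.2 57 [0.227 0.232 0.239]
-0.18 129 [0.239 0.246 0.254]
-0.16 147 [0.255 0.264 0.272]
-0.14 131 [0.273 0.281 0.288]
-0.12 130 [0.287 0.298 0.305]
-0.04 5 [0.21  0.232 0.235]
-0.02 96 [0.234 0.245 0.453]
-0.0 13 [0.43  0.445 0.459]
```

The hood hangs by itself at about 0.85 rad, with its lip edge 0.222 m ahead of the hinge at z 0.248. I'll bring the shut fingers down in front of the lip.

servo_tool(moves=[{"rotation": [0,0,0],"slide": [-0.7,-0.11,0],"gripper": 0},{"rotation": [0,0,0],"slide": [-1,-0.155,0],"gripper": 0},{"rotation": [0,0,0],"slide": [-1,-0.155,0],"gripper": 0},{"rotation": [0,0,0],"slide": [-1,-0.155,0],"gripper": 0},{"rotation": [0,0,0],"slide": [-1,-0.155,0],"gripper": 0},{"rotation": [0,0,0],"slide": [-1,-0.155,0],"gripper": 0},{"rotation": [0,0,0],"slide": [-0.8,-0.12,0],"gripper": 0},{"rotation": [0,0,0],"slide": [0,0,0],"gripper": 0}])

```text
time_s: 17.4
ee_pos: [0.3511, 0.2829, 0.4162]
orientation: [[-0.159, 0.987, -0.002], [0.987, 0.159, -0.0], [-0.0, -0.002, -1.0]]
wrist_force: [-0.2, -1.0, 0.4]
gripper_width: 0.0002
grip_force: 0.0
```

servo_tool(moves=[{"rotation": [0,0,0],"slide": [0,0,-0.7],"gripper": 0},{"rotation": [0,0,0],"slide": [0,0,-1],"gripper": 0},{"rotation": [0,0,0],"slide": [0,0,-1],"gripper": 0},{"rotation": [0,0,0],"slide": [0,0,-1],"gripper": 0},{"rotation": [0,0,0],"slide": [0,0,-0.8],"gripper": 0},{"rotation": [0,0,0],"slide": [0,0,-0.3],"gripper": 0},{"rotation": [0,0,0],"slide": [0,0,0],"gripper": 0},{"rotation": [0,0,0],"slide": [0,0,0],"gripper": 0}])

```text
time_s: 18.2
ee_pos: [0.3566, 0.2845, 0.225]
orientation: [[-0.156, 0.988, 0.001], [0.988, 0.156, 0.001], [0.0, 0.001, -1.0]]
wrist_force: [0.8, -0.2, 0.4]
gripper_width: 0.0007
grip_force: 0.0
```

Run:
```python
import numpy as np
r=np.hypot(.225,.096);p0=np.arctan2(-.096,-.225)%(2*np.pi)
for th in np.arange(.85,1.76,.1):
    p=p0-th;q=r*np.array([np.cos(p),np.sin(p)]);print(round(th,2),q.round(3),'z',(q[1]+.14).round(3),'tcp', (.631+(q[0]-.0125)*.988).round(3),(.3265+(q[0]-.0125)*.152).round(3))
```

```text
0.85 [-0.221  0.106] z 0.246 tcp 0.401 0.291
0.95 [-0.209  0.127] z 0.267 tcp 0.412 0.293
1.05 [-0.195  0.147] z 0.287 tcp 0.426 0.295
1.15 [-0.18   0.166] z 0.306 tcp 0.441 0.297
1.25 [-0.162  0.183] z 0.323 tcp 0.459 0.3
1.35 [-0.143  0.199] z 0.339 tcp 0.477 0.303
1.45 [-0.122  0.212] z 0.352 tcp 0.498 0.306
1.55 [-0.101  0.223] z 0.363 tcp 0.519 0.309
1.65 [-0.078  0.232] z 0.372 tcp 0.542 0.313
1.75 [-0.054  0.239] z 0.379 tcp 0.565 0.316
```

servo_tool(moves=[{"rotation": [0,0,0],"slide": [0.6,0.09,0],"gripper": 0},{"rotation": [0,0,0],"slide": [0.4,0.06,0],"gripper": 0},{"rotation": [0,0,0],"slide": [0.15,0.02,0.2],"gripper": 0},{"rotation": [0,0,0],"slide": [0.14,0.02,0.26],"gripper": 0},{"rotation": [0,0,0],"slide": [0.15,0.023,0.26],"gripper": 0},{"rotation": [0,0,0],"slide": [0.17,0.026,0.25],"gripper": 0},{"rotation": [0,0,0],"slide": [0.18,0.028,0.25],"gripper": 0},{"rotation": [0,0,0],"slide": [0.19,0.029,0.24],"gripper": 0}])

```text
time_s: 19.0
ee_pos: [0.4346, 0.2958, 0.2845]
orientation: [[-0.157, 0.988, 0.001], [0.988, 0.157, 0.0], [-0.0, 0.001, -1.0]]
wrist_force: [-2.2, -0.7, -0.4]
gripper_width: 0.0002
grip_force: 0.9
```

Contact force is 2.2 N, as expected. I'll keep following the arc.

servo_tool(moves=[{"rotation": [0,0,0],"slide": [0.21,0.032,0.22],"gripper": 0},{"rotation": [0,0,0],"slide": [0.22,0.034,0.21],"gripper": 0},{"rotation": [0,0,0],"slide": [0.23,0.035,0.2],"gripper": 0},{"rotation": [0,0,0],"slide": [0.23,0.035,0.19],"gripper": 0},{"rotation": [0,0,0],"slide": [0.25,0.038,0.17],"gripper": 0},{"rotation": [0,0,0],"slide": [0.25,0.038,0.16],"gripper": 0},{"rotation": [0,0,0],"slide": [0.26,0.04,0.14],"gripper": 0},{"rotation": [0,0,0],"slide": [0.26,0.04,0.13],"gripper": 0}])

```text
time_s: 19.8
ee_pos: [0.5124, 0.3079, 0.3416]
orientation: [[-0.156, 0.988, 0.004], [0.988, 0.156, 0.001], [0.001, 0.004, -1.0]]
wrist_force: [-0.6, 0.7, 0.1]
gripper_width: 0.0005
grip_force: 0.0
```

servo_tool(moves=[{"rotation": [0,0,0],"slide": [0.2,0.03,0.1],"gripper": 0},{"rotation": [0,0,0],"slide": [0,0,0],"gripper": 0},{"rotation": [0,0,0],"slide": [0,0,0],"gripper": 0}])

```text
time_s: 20.1
ee_pos: [0.5191, 0.3088, 0.3438]
orientation: [[-0.156, 0.988, 0.001], [0.988, 0.156, 0.0], [0.0, 0.001, -1.0]]
wrist_force: [-0.2, 0.3, -1.0]
gripper_width: 0.0003
grip_force: 0.0
```

```bash
python3 hood.py
```

```text
[0.51914206 0.30881503 0.34383082] [-0.2  0.3 -1. ] 0.00025667856155578905
top 1182
-0.12 4 [0.452 0.455 0.456]
-0.1 4 [0.45  0.453 0.455]
-0.08 8 [0.454 0.457 0.458]
-0.06 149 [0.353 0.367 0.382]
-0.04 76 [0.348 0.351 0.445]
-0.02 121 [0.345 0.348 0.352]
-0.0 101 [0.341 0.344 0.348]
0.02 98 [0.336 0.34  0.344]
0.04 135 [0.334 0.337 0.34 ]
side 1216
-0.2 19 [0.444 0.449 0.459]
-0.18 8 [0.446 0.454 0.458]
-0.16 7 [0.451 0.455 0.457]
-0.14 31 [0.443 0.454 0.459]
-0.12 98 [0.353 0.396 0.452]
-0.1 34 [0.356 0.414 0.456]
-0.08 5 [0.454 0.455 0.458]
-0.06 188 [0.232 0.363 0.377]
-0.04 67 [0.22  0.349 0.459]
-0.02 50 [0.217 0.285 0.346]
-0.0 70 [0.239 0.341 0.344]
0.02 74 [0.231 0.337 0.34 ]
0.04 169 [0.209 0.251 0.335]
```

The lip is 0.055 m ahead of the hinge at z 0.38, which is the fully open stop. I'll back away and check before handing in.

servo_tool(moves=[{"rotation": [0,0,0],"slide": [-0.6,-0.09,0],"gripper": 0},{"rotation": [0,0,0],"slide": [-0.9,-0.14,0],"gripper": 0},{"rotation": [0,0,0],"slide": [-0.9,-0.14,0],"gripper": 0},{"rotation": [0,0,0],"slide": [-0.6,-0.1,0.2],"gripper": 0},{"rotation": [0,0,0],"slide": [0,0,0],"gripper": 0},{"rotation": [0,0,0],"slide": [0,0,0],"gripper": 0}])

```text
time_s: 20.8
ee_pos: [0.3991, 0.2901, 0.352]
orientation: [[-0.157, 0.988, 0.002], [0.988, 0.157, 0.001], [0.0, 0.002, -1.0]]
wrist_force: [0.4, 0.0, -0.9]
gripper_width: 0.0008
grip_force: 0.0
```

```bash
python3 hood.py
python3 - <<'E'
import cv2
cv2.imwrite('pics/end.png',cv2.resize(cv2.imread('pics/last_top.png'),(800,600)))
E
```

```text
[0.39905572 0.29005363 0.35198721] [ 0.4  0.  -0.9] 0.000779957310508699
top 2319
-0.06 300 [0.354 0.367 0.381]
-0.04 152 [0.348 0.351 0.355]
-0.02 246 [0.345 0.348 0.352]
-0.0 237 [0.341 0.344 0.348]
0.02 226 [0.337 0.34  0.344]
0.04 223 [0.333 0.337 0.34 ]
side 1124
-0.26 17 [0.448 0.456 0.459]
-0.24 80 [0.36  0.399 0.454]
-0.22 28 [0.361 0.412 0.457]
-0.16 21 [0.45  0.454 0.459]
-0.06 214 [0.258 0.362 0.378]
-0.04 44 [0.21  0.288 0.347]
-0.02 50 [0.217 0.293 0.347]
-0.0 78 [0.233 0.341 0.344]
0.02 60 [0.252 0.337 0.34 ]
0.04 157 [0.212 0.252 0.335]
```

View pics/end.png

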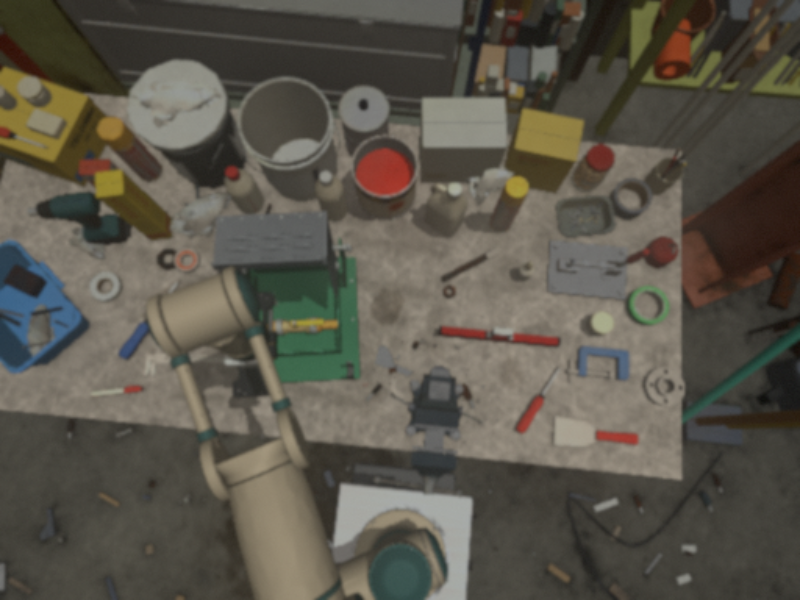

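The hood stands open at (270,240), the bar lies at (440–560, 335), and the loose items I can see are where they started. Handing in.

```bash
python3 -c "
from workcell import robot
print(robot.sign_off())"
```

```text
the job is handed in; nothing more can be done
None
```

The locking bar is laid on the bench to the right of the box, the hood stands fully open against its stop by itself, and the job is handed in at about 21 s; the sign-off gave no verdict.

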